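# Cam-clamp a cooker lid in the service jig

### The arm

A 6-joint arm with a two-finger parallel gripper is mounted at the origin on the work surface. World frame = base frame: x ahead of the robot, y to its left, z up, the work surface at z = 0. Lengths are in m, angles in rad, forces in N, time in s.
With the tool pointing down it reaches from about 0.325 to 0.9 m from the base axis. Payload 6.1 kg.
Tool frame: the origin (TCP) lies between the finger pads; the fingertips stand 8 mm ahead of it and the grasp point (between the pads) lies 11 mm behind it (bot.nose_length is the distance from the TCP to the fingertips, in m); z points along the fingers, y is the direction in which the jaws open and shut (so a half turn about z gives the same grasp; the last joint's range is limited). The gripper opens to 85 mm and grips with 20 to 120 N. Pads are 22 mm wide; open, the fingers measure 114 mm over their backs; the gripper's body (76 mm by 85 mm) begins 54 mm behind the grasp point. The pads swing forward as they close: fully open they stand 13 mm farther back than shut.
Start: joints at [-1.418, 0.22, 1.526, -0, 1.395, -0.126], TCP at [0.172, -0.601, 0.239] pointing down, gripper open.
Joint ranges: [-2.98, 2.98], [-0.91, 2.08], [0.09, 2.57], [-1.24, 4.39], [0.2, 2.65], [-2.68, 2.68]. Speed limits (rad/s): [2.57, 2.57, 3.01, 3.14, 3.14, 3.14].

### API

Orientations are given as a unit quaternion [x, y, z, w].
In Python, from cell import bot gives the robot as it stands.
- The arm moves only by the shell command python3 -m jog 'ROWS' [FORCE]. ROWS is JSON, a list of rows, each an object with "delta_pos": the shift along the tool's x, y, z in cm, a list of three; "rotation": the turn, a rotation vector about the tool's x, y, z in rad, a list of three; "gripper": the opening, from 0 (shut) to 1 (fully open). A call has 1 to 12 rows; each row is the pose to reach, as a shift and turn from the pose commanded when the call began, along the tool's axes at that moment; what a row does not reach only later rows make up. A row lasts 1/8 s, in which the tool goes at most 62.5 mm and 10.7 degrees, less where a joint would pass 70% of its speed; a pose out of reach is approached as far as the arm can. A call with a gripper value outside its range is refused whole. The fingers move at their own pace and stop on an object; FORCE is the grip in N (left out, the last holds). Time passes only in rows, so rows that repeat a pose let the fingers close. It gives the time, the measured TCP pose, the force and the opening at its end, in the units of the state.
- bot.observe(): the state, without advancing time (a new reading comes with each control period).
- bot.camera(name): name is "side" or "top" or "wrist"; returns a dict with "pixels" (480x640x3 uint8, red, green, blue), "depth" (480x640 float32, m along the optical axis (not along the pixel's ray), 0 where there is no reading), "fx", "fy", "cx", "cy" (pixels), "extrinsics" (4x4, takes a point from world to camera coordinates). Camera axes: x right, y up, looking along -z (the intrinsics and any distortion apply to the point x, -y, -z); pixel columns grow to the right and rows downward; lengths in m; the calibration is good to about 2 mm. A picture is of the moment at which its call begins.
- bot.job_done(): hands the job in, once; it reports no verdict.
The state is a dict: "time_s": time; "qpos": joint angles; "joint_velocities": joint speeds; "joint_torque": joint torques, N m; "tcp_pos": TCP position; "eef_rot": TCP orientation; "contact_force": force on the tool from outside, world axes, zero at the start; "moment": the same for the moment, N m; "opening": opening from 0.0 (shut) to 1.0 (fully open).
Only numpy, scipy, OpenCV 4.12 (cv2) and the standard library are available. Lean on these libraries where they do the work, as an engineer would, in place of code of your own. Each camera call takes 0.05 s, during which the arm holds its last target. There are 200 camera calls.

### The job

Set the red-handled cooker lid rim down, without dropping it, into the service jig so that it lies flat on the plate between the cam and the V stop. Then turn the red wing knob until its brass off-centre lobe bears on the lid's rim and holds it against the sprung stop with a firm push of about 12 N; a push over 25 N would bend the rim. Leave the knob and lid so clamped, and leave the black-handled lid and the other kitchen things where they are.

Things in the scene. Friction and masses are not known exactly. Their poses are not given: they have to be found in the camera images.
- lid_red: Stainless cooker lid, 0.3 to 0.6 kg, rim down: disc 130 mm across, rim 16 mm high (3 mm bevel below), domed to 22 mm. On top a red bar handle, 76 mm long along the lid's x, 22 mm wide along y, 34 to 52 mm above the underside; grip it across its width. Origin: centre of the underside; z up. Its yaw in the jig does not matter.
- lid_black: The same lid with a black handle; not to be moved. Origin: centre of its underside.
- jig: Fixed aluminium plate 255 x 170 mm, top 12 mm above the table. Origin on the table under the nest's middle. Its x axis is the direction in which the cam presses, from the knob (pivot at x = -87.5 mm, y = 0) to the V stop: a grey block up to 44 mm high at the +x end with two blue pads on a sprung carriage, 13 to 30 mm above the table, which give way along +x by 1 mm per 8 N (6 mm at most).
- nest (a point): Point on the plate's top face over the jig's origin. A lid that just touches both pads has its centre at y = 0 and somewhere between x = -4 and +4 mm of the jig's frame: the stop is set anew each time and its place is not measured. With the knob as at the start, there is room for the lid's centre from x = -11 mm to at least -4 mm.
- knob: Clamp knob: shaft, red wing on top, brass lobe at the foot. Origin on its pivot, 12.5 mm above the table; its x axis points to the lobe. It turns clockwise (from above) by up to 2.5 rad: from 2.5 rad counter-clockwise of the jig's x axis down to 0, straight at the lid; it starts at 2.3 to 2.5. Stiff pivot, steady drag 0.25 N m: it stays where it is left, under load too.
- knob_grip (a point): On the knob's axis in the middle of the red wing's height, 85.5 mm above the table. The wing is a bar 44 mm long, 14 mm thick and 28 mm high, for gripping across its thickness from above; it lies 0.8 rad clockwise of the knob's x axis, so at the start roughly across the jig's x axis. A white mark on top shows its leading end.
- lobe (a point): Centre of the brass disc's underside, 12 mm from the pivot. Disc 40 mm across, 13.5 to 28.5 mm above the table. It starts to load a lid that lies against the stop when it points 1.9 to 0.8 rad off the jig's x axis; then the push climbs some 6 to 10 N per 0.1 rad. Lobe and pads are slick. A turning moment 0.3 N m above that of free turning means a push of about 12 N.
- bowl: White bowl, 96 mm wide, 45 mm high, a bystander. Origin: centre of its underside.
- brush: Brush 190 mm long with wooden handle, lying near the robot, a bystander. Origin: below its middle.
- pot: Open steel pot, 144 mm wide, 75 mm high, a bystander. Origin: centre of its underside.
- bottle: Green bottle, 56 mm wide, 150 mm high, a bystander. Origin: centre of its underside.
- spoon: Spoon 200 mm long with black handle, a bystander. Origin: below its middle.
Things that resemble listed ones, but are neither listed nor needed, are in the scene too. What is shaped like the lid_red but blue or orange is not meant.

How it is judged:
On the way, in this order (a step that is already met when the one before it is completed fails the run):
1. the red-handled lid lies flat on the jig's plate between cam and stop, let go (height (world z) of lid_red below 0.0155 m and angle between lid_red's own z axis and vertical below 0.05 rad and contact force between the fingers and lid_red below 0.1 N and horizontal distance between lid_red and nest below 0.025 m), for 0.2 s.
2. the lobe bears on the lid with 7 to 18 N (contact force between knob and lid_red between 7 and 18 N), for 0.2 s.
At the end, for the whole second after the job is handed in: The red-handled lid lies flat on the jig's plate (underside within 3.5 mm of it, tilt under 0.05 rad), the lobe pushes on it with 7 to 18 N, so holds it against the stop, and the lid's centre lies within 14 mm (horizontally) of the nest point; everything is let go and at rest (all of step 2 and height (world z) of lid_red below 0.0155 m and angle between lid_red's own z axis and vertical below 0.05 rad and contact force between the fingers and lid_red below 0.1 N and horizontal distance between lid_red and nest below 0.014 m and linear speed of lid_red below 0.02 m/s and angular speed of knob below 0.05 rad/s); the robot touches nothing.
It fails at once if the lobe pushes the lid with more than 25 N (contact force between knob and lid_red above 25 N).
It fails at once if the lid is dropped: falling freely 10 mm or more above the jig's plate (height (world z) of lid_red above 0.022 m and contact force between anything else and lid_red below 0.1 N and linear speed of lid_red above 0.25 m/s).
It fails at once if a bystander (black-handled lid, bowl, brush, pot, bottle, spoon) is moved by more than 20 mm (distance of any of lid_black, bowl, brush, pot, bottle, spoon from where it was at the start of the episode above 0.02 m).
It also fails if it takes over 67 s, if anything falls off the work surface, if the arm or the gripper's body presses on something with over 40 N, if the wrist force passes 120 N, or if a joint passes its speed limit or range.

## Working session

There is one attempt and no reset: what is moved stays moved. The work goes in short steps, Python scripts to look and compute and a shell command to move; the robot and the scene stay as the last step left them, time stands still between calls to the robot, and variables do not carry over. Pictures are saved under pics/ and viewed, on a budget of 10 in all, crops included, one or two more only if the job needs it, and the job is handed in when it is done.

```bash
ls; mkdir -p pics; python3 - <<'E'
from cell import bot
import cv2,numpy as np
for n in("top","side"):
    c=bot.camera(n); cv2.imwrite(f"pics/{n}0.png",c["pixels"][:,:,::-1]); np.savez(f"{n}0.npz",**c)
    print(n,c["fx"],c["fy"],c["cx"],c["cy"],np.round(c["extrinsics"],3).tolist())
print(bot.observe())
E
```

```text
pics
top 624.4956801923239 624.4956801923239 315.9397289658323 237.76474051261349 [[0.024, -1.0, -0.008, -0.026], [0.985, 0.022, 0.17, -0.506], [-0.17, -0.012, 0.985, -1.781], [0.0, 0.0, 0.0, 1.0]]
side 609.9874102056277 609.9874102056277 323.8096626262915 225.04768117505972 [[-0.974, -0.227, -0.011, 0.492], [0.135, -0.619, 0.773, -0.146], [-0.182, 0.752, 0.634, -1.559], [0.0, 0.0, 0.0, 1.0]]
{'time_s': 0.1, 'qpos': array([-1.41812835e+00,  2.21146317e-01,  1.52746345e+00, -2.82486432e-06,
        1.39467110e+00, -1.26057975e-01]), 'joint_velocities': array([-0.00110693, -0.00132971, -0.00173234,  0.00052845,  0.00111245,
        0.00163879]), 'joint_torque': array([ 2.14538632e-03, -4.98239994e+01, -3.90547228e+01, -1.97929203e-04,
        5.63656315e-03,  4.63171645e-06]), 'tcp_pos': array([ 0.17190021, -0.60037058,  0.23832679]), 'eef_rot': array([ 9.90304300e-01,  1.38912491e-01, -1.26207659e-05, -8.44014073e-04]), 'contact_force': array([-0.12199048,  0.8694287 ,  0.42872223]), 'moment': array([ 0.05126468,  0.05567561, -0.00640013]), 'opening': 1.0006385524602381}
```

View pics/top0.png

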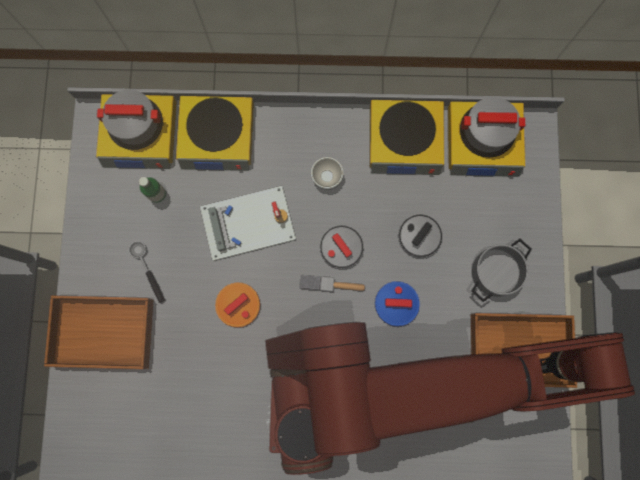

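View pics/side0.png

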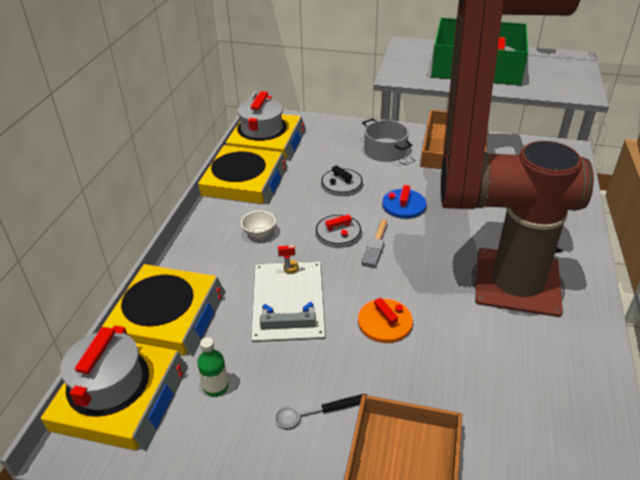

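Top view: red lid at about (342,247), jig plate at (248,222) with knob at (278,211) and V stop at (218,228); black lid at (420,236). The side view agrees.

```bash
cat > h.py <<'E'
import numpy as np,cv2
from cell import bot
def ray(c,uv,z):
    """pixels -> world points on plane height z"""
    uv=np.atleast_2d(np.asarray(uv,float)); E=np.asarray(c["extrinsics"]); R,t=E[:3,:3],E[:3,3]
    d=np.c_[(uv[:,0]-c["cx"])/c["fx"],-(uv[:,1]-c["cy"])/c["fy"],-np.ones(len(uv))]@R
    o=-R.T@t
    return o+d*((z-o[2])/d[:,2])[:,None]
def red(c):
    h=cv2.cvtColor(c["pixels"],cv2.COLOR_RGB2HSV)
    return (((h[...,0]<6)|(h[...,0]>174))&(h[...,1]>170)&(h[...,2]>90)).astype(np.uint8)
def blobs(m,a=15):
    n,l,s,ce=cv2.connectedComponentsWithStats(m)
    return [(l==i,s[i],ce[i]) for i in range(1,n) if s[i][4]>=a]
def pts(m):
    y,x=np.nonzero(m); return np.c_[x,y].astype(float)
def rect(P):
    """min area rect of xy points in m -> centre, size, dir of long side"""
    (c,s,a)=cv2.minAreaRect((P[:,:2]*1000).astype(np.float32)); a=np.radians(a)
    if s[0]<s[1]: s=s[::-1]; a+=np.pi/2
    return np.array(c)/1000,np.array(s)/1000,(a+np.pi/2)%np.pi-np.pi/2
E
python3 - <<'E'
from h import *
c=dict(np.load("top0.npz"))
for m,s,ce in blobs(red(c)):
    if 260<ce[0]<370 and 190<ce[1]<270:
        for z in (.052,.0995): print(s,ce,z,rect(ray(c,pts(m),z)))
h=cv2.cvtColor(c["pixels"],cv2.COLOR_RGB2HSV)
w=((h[...,1]<40)&(h[...,2]>170)).astype(np.uint8); w[:180]=0;w[265:]=0;w[:,:195]=0;w[:,302:]=0
m=max(blobs(w),key=lambda b:b[1][4])[0]
print("plate",m.sum(),rect(ray(c,pts(m),.012)))
b=((abs(h[...,0].astype(int)-112)<12)&(h[...,1]>120)).astype(np.uint8)
for m,s,ce in blobs(b,8):
    if 200<ce[0]<300 and 190<ce[1]<260: print("pad",s,ce,ray(c,ce,.03))
o=((h[...,0]>10)&(h[...,0]<28)&(h[...,1]>120)).astype(np.uint8)
for m,s,ce in blobs(o,8):
    if 250<ce[0]<300 and 190<ce[1]<230: print("brass",s,ce,ray(c,ce,.0285))
# dish rim: circle
g=cv2.cvtColor(c["pixels"],cv2.COLOR_RGB2GRAY)
print(cv2.HoughCircles(g[210:285,305:380],cv2.HOUGH_GRADIENT,1,30,param1=100,param2=15,minRadius=17,maxRadius=25))
print(ray(c,[[342,247],[420,236]],.016))
E
```

```text
plate 3266 (array([0.55425824, 0.19264725]), array([0.24973009, 0.1659003 ]), np.float64(-1.2931907616757474))
pad [226 207   5   7  19] [228.05263158 209.78947368] [[0.58715816 0.24876889 0.03      ]]
pad [233 239   7   5  16] [236. 241.] [[0.49379771 0.22083159 0.03      ]]
brass [281 210   6  11  43] [283.46511628 214.86046512] [[0.57578474 0.08376449 0.0285    ]]
[[[35.5 36.5 19.4]]]
[[ 0.485255   -0.09175419  0.016     ]
 [ 0.52351739 -0.32218902  0.016     ]]
```

```bash
python3 - <<'E'
from h import *
c=dict(np.load("top0.npz"))
print(c["pixels"][243,342],c["pixels"][206,276])
p=c["pixels"].astype(int); m0=((p[...,0]>90)&(p[...,1]<.45*p[...,0])&(p[...,2]<.45*p[...,0])).astype(np.uint8)
for m,s,ce in blobs(m0,6):
    if 260<ce[0]<370 and 190<ce[1]<270:
        for z in (.052,.0995): print(s,ce,z,ray(c,ce,z)[0],rect(ray(c,pts(m),z)))
print(c["depth"][243,342])
E
```

```text
[176  63  58] [166  81  77]
[273 203   4   8  21] [274.38095238 206.33333333] 0.052 [0.59581663 0.10970772 0.052     ] (array([0.59603961, 0.10954283]), array([0.02116423, 0.00781766]), np.float64(0.2746890874751329))
[273 203   4   8  21] [274.38095238 206.33333333] 0.0995 [0.585222   0.10581571 0.0995    ] (array([0.58543909, 0.10565521]), array([0.02060239, 0.00761012]), np.float64(0.27468973662064866))
[333 234  18  23 153] [341.68627451 244.96078431] 0.052 [ 0.48553016 -0.08966056  0.052     ] (array([ 0.48549625, -0.08942851]), array([0.07120802, 0.01810464]), np.float64(0.6557124049017591))
[333 234  18  23 153] [341.68627451 244.96078431] 0.0995 [ 0.47786345 -0.0882597   0.0995    ] (array([ 0.47783038, -0.08803378]), array([0.06931754, 0.01762402]), np.float64(0.6557122717437043))
[329 251   5   5  23] [331. 253.] 0.052 [ 0.46126033 -0.05914872  0.052     ] (array([ 0.46126349, -0.05915009]), array([0.01171403, 0.01157995]), np.float64(0.02058796628102111))
[329 251   5   5  23] [331. 253.] 0.0995 [ 0.45423793 -0.05855789  0.0995    ] (array([ 0.45424103, -0.05855923]), array([0.01140304, 0.01127252]), np.float64(0.020587833122966526))
1.8131874
```

```bash
python3 -m jog '[{"delta_pos":[44.2,-40.4,-4],"rotation":[0,0,-0.377],"gripper":1},{"delta_pos":[44.2,-40.4,-4],"rotation":[0,0,-0.377],"gripper":1},{"delta_pos":[44.2,-40.4,-4],"rotation":[0,0,-0.377],"gripper":1},{"delta_pos":[44.2,-40.4,-4],"rotation":[0,0,-0.377],"gripper":1},{"delta_pos":[44.2,-40.4,-4],"rotation":[0,0,-0.377],"gripper":1},{"delta_pos":[44.2,-40.4,-4],"rotation":[0,0,-0.377],"gripper":1},{"delta_pos":[44.2,-40.4,-4],"rotation":[0,0,-0.377],"gripper":1},{"delta_pos":[44.2,-40.4,-4],"rotation":[0,0,-0.377],"gripper":1},{"delta_pos":[44.2,-40.4,-4],"rotation":[0,0,-0.377],"gripper":1},{"delta_pos":[44.2,-40.4,-4],"rotation":[0,0,-0.377],"gripper":1},{"delta_pos":[44.2,-40.4,-4],"rotation":[0,0,-0.377],"gripper":1},{"delta_pos":[44.2,-40.4,-4],"rotation":[0,0,-0.377],"gripper":1}]' 40
python3 - <<'E'
from h import *
c=bot.camera("wrist"); cv2.imwrite("pics/w1.png",c["pixels"][:,:,::-1]); np.savez("w1.npz",**c)
print(bot.observe())
p=c["pixels"].astype(int); m0=((p[...,0]>90)&(p[...,1]<.45*p[...,0])&(p[...,2]<.45*p[...,0])).astype(np.uint8)
for m,s,ce in blobs(m0,60): print(s,ce,ray(c,ce,.052)[0],rect(ray(c,pts(m),.052)))
E
```

```text
time_s: 1.6
tcp_pos: [0.4853, -0.0911, 0.2788]
eef_rot: [0.947, 0.322, -0.001, -0.0]
contact_force: [0.3, -0.2, -0.6]
opening: 0.999
{'time_s': 1.65, 'qpos': array([-3.45993061e-01, -1.22608651e-01,  1.80829850e+00, -4.39457812e-04,
        1.45676729e+00,  5.69762546e-01]), 'joint_velocities': array([-0.01660152, -0.0039515 ,  0.00150061,  0.00161147, -0.00093637,
        0.00398147]), 'joint_torque': array([ 6.78576529e-01, -3.35456514e+01, -3.96746743e+01,  4.47116629e-02,
        2.17441106e-03, -2.24664233e-03]), 'tcp_pos': array([ 0.48518082, -0.09150483,  0.2788669 ]), 'eef_rot': array([ 9.46834760e-01,  3.21719914e-01, -4.74012756e-04, -9.89819265e-05]), 'contact_force': array([1.18604488, 0.16023838, 0.44742429]), 'moment': array([-0.00080284, -0.04158746, -0.01679558]), 'opening': 0.9989145565002179}
[  0 151  16  23 297] [  6.2996633  162.71717172] [0.33108473 0.18452029 0.052     ] (array([0.33100717, 0.18561082]), array([0.02171476, 0.01659152]), np.float64(0.6579565175943141))
[ 307  169   21   70 1361] [317.05951506 203.40484938] [ 0.48988797 -0.08915027  0.052     ] (
[... 151 characters left out ...]
0.29497222 0.17107225 0.052     ] (array([0.29585968, 0.17028032]), array([0.02073641, 0.01205807]), np.float64(0.38660040951292896))
[274 193  18  19 261] [282.63601533 201.77394636] [ 0.46926303 -0.05962934  0.052     ] (array([ 0.46928049, -0.0597671 ]), array([0.01836981, 0.01815058]), np.float64(1.4270334316721849))
[353 352  15  13 151] [360.27152318 357.80794702] [ 0.37153883 -0.24708304  0.052     ] (array([ 0.37109656, -0.24704623]), array([0.01724786, 0.0170276 ]), np.float64(0.6902817671686141))
[316 367  53  38 763] [342.53211009 385.3931848 ] [ 0.32684282 -0.25559153  0.052     ] (array([ 0.32732642, -0.25532948]), array([0.07236988, 0.02145271]), np.float64(1.5426801367444396))
```

View pics/w1.png

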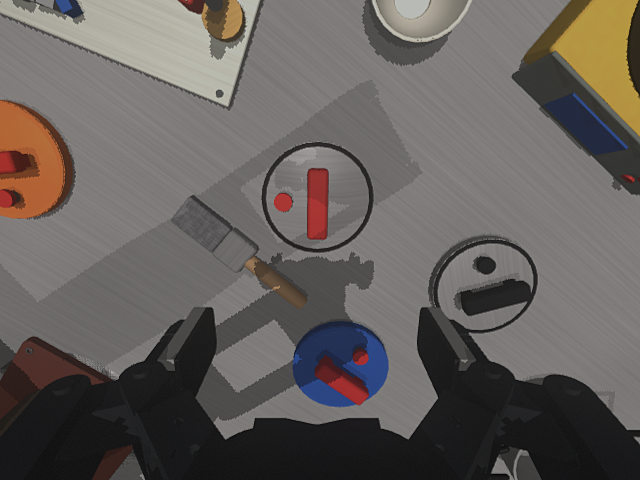

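Wrist view: red lid disc at (317,197), handle (317,203), its small red valve knob at (283,202), lying on the jaw's side of the handle. I check its height before going down.

```bash
python3 - <<'E'
from h import *
c=dict(np.load("w1.npz")); E=np.asarray(c["extrinsics"]);R,t=E[:3,:3],E[:3,3]
def P(u,v):
    z=float(c["depth"][v,u]); q=np.array([(u-c["cx"])/c["fx"]*z,-(v-c["cy"])/c["fy"]*z,-z]); return np.round(R.T@(q-t),4)
for uv in [(283,202),(278,202),(288,202),(283,195),(283,209),(317,203),(313,203),(317,180),(317,230),(340,200),(300,220),(330,215),(400,140)]: print(uv,P(*uv))
print(np.round(-R.T@t,3))
E
```

```text
(283, 202) [ 0.4655 -0.0609  0.0344]
(278, 202) [ 0.4623 -0.0565  0.0353]
(288, 202) [ 0.4689 -0.0652  0.0349]
(283, 195) [ 0.4718 -0.0564  0.0347]
(283, 209) [ 0.4591 -0.0655  0.0341]
(317, 203) [ 0.4902 -0.0888  0.0521]
(313, 203) [ 0.4876 -0.0856  0.0516]
(317, 180) [ 0.5091 -0.0742  0.0523]
(317, 230) [ 0.467  -0.1068  0.0519]
(340, 200) [ 0.504  -0.1111  0.0221]
(300, 220) [ 0.4579 -0.0893  0.0226]
(330, 215) [ 0.4834 -0.1131  0.0214]
(400, 140) [ 0.5969 -0.126  -0.0023]
[ 0.548 -0.043  0.413]
```

The valve knob is 35 mm high and 36 mm out in the jaw direction, so I'll grip high (tips above it), centred.

```bash
python3 -m jog '[{"delta_pos":[0.3,0,6],"rotation":[0,0,0.01],"gripper":1},{"delta_pos":[0.3,0,12],"rotation":[0,0,0.01],"gripper":1},{"delta_pos":[0.3,0,17],"rotation":[0,0,0.01],"gripper":1},{"delta_pos":[0.3,0,21],"rotation":[0,0,0.01],"gripper":1},{"delta_pos":[0.3,0,23],"rotation":[0,0,0.01],"gripper":1},{"delta_pos":[0.3,0,23.6],"rotation":[0,0,0.01],"gripper":1},{"delta_pos":[0.3,0,23.6],"rotation":[0,0,0.01],"gripper":1},{"delta_pos":[0.3,0,23.6],"rotation":[0,0,0.01],"gripper":1}]' 60; python3 -m jog '[{"delta_pos":[0,0,0],"rotation":[0,0,0],"gripper":0},{"delta_pos":[0,0,0],"rotation":[0,0,0],"gripper":0},{"delta_pos":[0,0,0],"rotation":[0,0,0],"gripper":0},{"delta_pos":[0,0,0],"rotation":[0,0,0],"gripper":0},{"delta_pos":[0,0,0],"rotation":[0,0,0],"gripper":0},{"delta_pos":[0,0,0],"rotation":[0,0,0],"gripper":0},{"delta_pos":[0,0,0],"rotation":[0,0,0],"gripper":0},{"delta_pos":[0,0,0],"rotation":[0,0,0],"gripper":0}]' 60
python3 - <<'E'
from h import *
c=bot.camera("side"); cv2.imwrite("pics/s2.png",cv2.resize(c["pixels"][150:290,250:440,::-1],(760,560)))
E
```

```text
time_s: 2.65
tcp_pos: [0.4891, -0.0897, 0.0446]
eef_rot: [0.948, 0.317, 0.001, 0.001]
contact_force: [-0.0, -0.3, 0.4]
opening: 1.003
time_s: 3.65
tcp_pos: [0.4885, -0.0891, 0.0437]
eef_rot: [0.948, 0.317, 0.0, 0.0]
contact_force: [0.1, 1.2, 5.9]
opening: 0.236
```

View pics/s2.png

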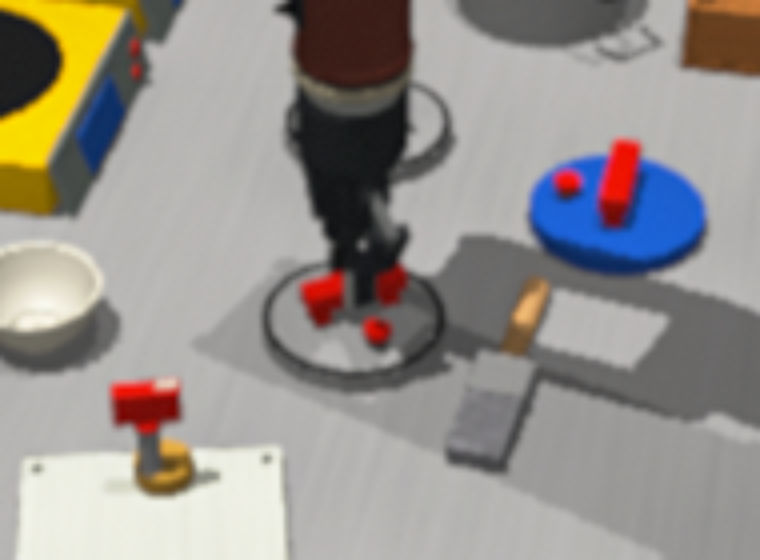

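The side crop shows fingers across the red handle at (360,280), valve knob at (378,330) clear. Test lift.

```bash
python3 -m jog '[{"delta_pos":[0,0,0],"rotation":[0,0,0],"gripper":0},{"delta_pos":[0,0,-0.2],"rotation":[0,0,0],"gripper":0},{"delta_pos":[0,0,-0.5],"rotation":[0,0,0],"gripper":0},{"delta_pos":[0,0,-1],"rotation":[0,0,0],"gripper":0},{"delta_pos":[0,0,-1],"rotation":[0,0,0],"gripper":0},{"delta_pos":[0,0,-1],"rotation":[0,0,0],"gripper":0}]' 90; python3 -m jog '[{"delta_pos":[0,0,-1],"rotation":[0,0,0],"gripper":0},{"delta_pos":[0,0,-4],"rotation":[0,0,0],"gripper":0},{"delta_pos":[0,0,-8],"rotation":[0,0,0],"gripper":0},{"delta_pos":[0,0,-12],"rotation":[0,0,0],"gripper":0},{"delta_pos":[0,0,-16],"rotation":[0,0,0],"gripper":0},{"delta_pos":[0,0,-19],"rotation":[0,0,0],"gripper":0},{"delta_pos":[0,0,-19],"rotation":[0,0,0],"gripper":0},{"delta_pos":[0,0,-19],"rotation":[0,0,0],"gripper":0}]' 90
```

```text
time_s: 4.45
tcp_pos: [0.4881, -0.089, 0.0533]
eef_rot: [0.948, 0.317, -0.0, -0.0]
contact_force: [-0.1, 0.7, -4.3]
opening: 0.233
time_s: 5.45
tcp_pos: [0.4874, -0.0887, 0.242]
eef_rot: [0.948, 0.317, -0.001, -0.001]
contact_force: [-0.4, -0.1, -3.9]
opening: 0.231
```

```bash
python3 -m jog '[{"delta_pos":[3,-0.8,-0.8],"rotation":[0,0,-0.15],"gripper":0},{"delta_pos":[6,-1.6,-1.6],"rotation":[0,0,-0.3],"gripper":0},{"delta_pos":[9,-2.4,-2.4],"rotation":[0,0,-0.45],"gripper":0},{"delta_pos":[12,-3.1,-3.2],"rotation":[0,0,-0.6],"gripper":0},{"delta_pos":[14.5,-3.8,-4],"rotation":[0,0,-0.75],"gripper":0},{"delta_pos":[16.7,-4.3,-4],"rotation":[0,0,-0.9],"gripper":0},{"delta_pos":[16.7,-4.3,-4],"rotation":[0,0,-1.05],"gripper":0},{"delta_pos":[16.7,-4.3,-4],"rotation":[0,0,-1.203],"gripper":0},{"delta_pos":[16.7,-4.3,-4],"rotation":[0,0,-1.203],"gripper":0},{"delta_pos":[16.7,-4.3,-4],"rotation":[0,0,-1.203],"gripper":0},{"delta_pos":[16.7,-4.3,-4],"rotation":[0,0,-1.203],"gripper":0}]' 90
python3 - <<'E'
from h import *
c=bot.camera("wrist"); cv2.imwrite("pics/w3.png",c["pixels"][:,:,::-1]); np.savez("w3.npz",**c)
o=bot.observe(); print(o["tcp_pos"],o["eef_rot"],o["qpos"])
p=c["pixels"].astype(int); m0=((p[...,0]>90)&(p[...,1]<.45*p[...,0])&(p[...,2]<.45*p[...,0])).astype(np.uint8)
for m,s,ce in blobs(m0,60): print(s,ce,ray(c,ce,.0995)[0],rect(ray(c,pts(m),.0995)))
E
```

```text
time_s: 6.82
tcp_pos: [0.5954, 0.0458, 0.2827]
eef_rot: [0.603, 0.798, -0.0, -0.0]
contact_force: [0.3, 1.3, -4.0]
opening: 0.227
[0.59551271 0.04574929 0.28303255] [ 6.02886583e-01  7.97826883e-01 -9.09099385e-05 -1.54939417e-04] [-5.53215084e-02  1.29519937e-01  1.54777073e+00  2.20902077e-05
  1.46466060e+00 -3.31891672e-01]
[293 144  48  17 582] [320.07044674 151.74742268] [0.5826244  0.10402756 0.0995    ] (array([0.57963257, 0.10270818]), array([0.04179522, 0.01340996]), np.float64(0.3238552356767126))
[ 290  241   54   65 2955] [317.92351946 271.13908629] [ 0.61209822 -0.00556199  0.0995    ] (array([ 0.61179926, -0.00877578]), array([0.06802804, 0.05237546]), np.float64(-1.2926811990906746))
[ 34 347  22  53 907] [ 44.5446527  373.26901874] [ 0.35976037 -0.20213788  0.0995    ] (array([ 0.35977673, -0.20251476]), array([0.0697269 , 0.01904893]), np.float64(1.5489343042483816))
[310 366  32  37 540] [330.01666667 389.49814815] [ 0.66384854 -0.13753874  0.0995    ] (array([ 0.66676935, -0.13544403]), array([0.05843243, 0.02418805]), np.float64(1.2739330942934917))
[ 75 368  16  13 155] [ 82.1483871  374.32903226] [ 0.39912833 -0.19232243  0.0995    ] (array([ 0.39952328, -0.19249664]), array([0.01691383, 0.01506672]), np.float64(1.0392300390053535))
```

View pics/w3.png

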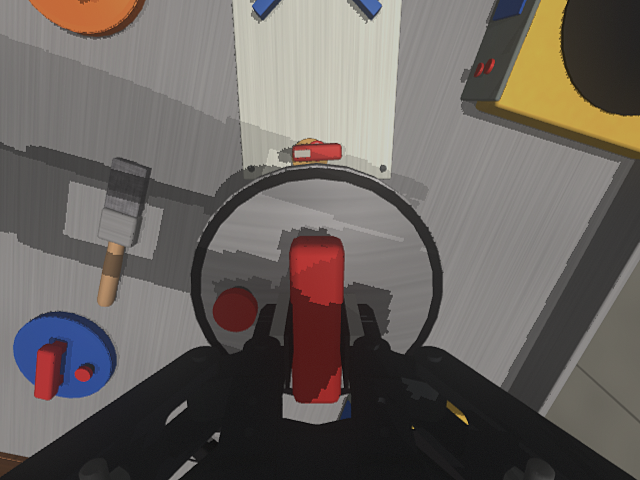

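Wrist view: knob wing at (317,152) with white mark at its left end, plate's near edge at row ~178 (245–390), blue pads at (266,8) and (368,8); the lid hangs level.

```bash
python3 - <<'E'
from h import *
c=dict(np.load("w3.npz"))
p=c["pixels"].astype(int)
L=[];Rr=[]
for v in list(range(20,100,8)):
    row=p[v]; w=(row.min(1)>150)&(row[:,0]-row[:,2]<60)
    m=np.nonzero(w[200:420])[0]+200; L.append((m[0],v)); Rr.append((m[-1]+1,v))
L=np.array(L,float);Rr=np.array(Rr,float)
for n,e in(("L",L),("R",Rr)):
    P=ray(c,e,.012); vx,vy,x0,y0=cv2.fitLine((P[:,:2]).astype(np.float32),cv2.DIST_HUBER,0,.001,.001).ravel(); print(n,np.arctan2(vy,vx),P[0],P[-1],e[0],e[-1])
B=ray(c,[[245,178],[390,178]],.012);print("near corners",B, np.linalg.norm(B[0]-B[1]))
yaw=1.848; d=np.array([np.cos(yaw),np.sin(yaw)]); n=np.array([-d[1],d[0]])
k=np.array([.5796,.1027])
for q in B: print("corner rel knob (jig x,y)",(q[:2]-k)@d,(q[:2]-k)@n)
h=cv2.cvtColor(c["pixels"],cv2.COLOR_RGB2HSV)
b=((abs(h[...,0].astype(int)-112)<12)&(h[...,1]>120)).astype(np.uint8)
for m,s,ce in blobs(b,50):
    if s[1]<30 and 230<ce[0]<400:
        P=ray(c,pts(m),.030)[:,:2]-k; print("pad",s,"jig x",(P@d).min(),(P@d).max(),"y",(P@n).min(),(P@n).max())
        E=np.asarray(c["extrinsics"])
# depth check on wing top and plate
R,t=E[:3,:3],E[:3,3]
def P3(u,v):
    z=float(c["depth"][v,u]); q=np.array([(u-c["cx"])/c["fx"]*z,-(v-c["cy"])/c["fy"]*z,-z]); return np.round(R.T@(q-t),4)
for uv in[(300,153),(317,148),(335,148),(317,158),(317,100),(300,60),(316,200),(330,250),(316,250)]:print(uv,P3(*uv))
for m,s,ce in blobs((((p[...,0]>90)&(p[...,1]<.45*p[...,0])).astype(np.uint8)),60):
    if s[1]==144:
        q=np.array([P3(int(u),int(v)) for u,v in pts(m)]); top=q[(q[:,2]>.094)&(q[:,2]<.106)]
        print("wing top",len(top),rect(top),np.median(top[:,2]))
E
```

```text
L -1.2958964 [0.46560502 0.19923348 0.012     ] [0.48344337 0.13459483 0.012     ] [234.  20.] [238.  92.]
R -1.2923441 [0.62763855 0.2454516  0.012     ] [0.64570255 0.18088968 0.012     ] [401.  20.] [396.  92.]
near corners [[0.51014241 0.04744068 0.012     ]
 [0.67022381 0.09313077 0.012     ]] 0.1664741317453386
corner rel knob (jig x,y) -0.03414150582214691 0.08192866556412763
corner rel knob (jig x,y) -0.03400467430967224 -0.0845454099476515
pad [252   0  23  16 200] jig x 0.12361087595574101 0.1359928836285393 y 0.04034926854099337 0.06151657589625406
pad [360   0  21  16 192] jig x 0.12368152489200825 0.13605461241391684 y -0.060629026249051074 -0.04131388742856747
(300, 153) [0.5659 0.0981 0.0994]
(317, 148) [0.5792 0.1063 0.099 ]
(335, 148) [0.5943 0.1107 0.0999]
(317, 158) [0.5815 0.0982 0.1009]
(317, 100) [0.5668 0.1501 0.0126]
(300, 60) [0.5391 0.1824 0.0123]
(316, 200) [0.5827 0.0914 0.257 ]
(330, 250) [0.5916 0.0802 0.2893]
(316, 250) [0.5863 0.0789 0.2898]
wing top 579 (array([0.57963202, 0.10256939]), array([0.04201831, 0.01340642]), np.float64(0.3273994370344173)) 0.0991
```

```bash
python3 - <<'E'
from h import *
c=dict(np.load("w3.npz")); p=c["pixels"].astype(int)
# outer dark rim edge: first dark pixels going down columns, and sideways
E=[]
for u in range(250,390,6):
    col=p[160:200,u].sum(1); E.append((u,160+np.argmax(col<170)))
for v in range(215,330,6):
    row=p[v].sum(1); 
    l=180+np.argmax(row[180:260]<170); r=455-np.argmax(row[455:380:-1]<170); E+= [(l,v),(r,v)]
P=ray(c,E,.2533)[:,:2]
from scipy.optimize import least_squares
f=least_squares(lambda q:np.hypot(*(P-q[:2]).T)-q[2],[.595,.046,.065],loss="soft_l1",f_scale=.001)
print(f.x,np.std(f.fun)); t=np.array([.5955,.0457]); d=np.array([-.2734,.9619]);n=np.array([-d[1],d[0]])
print("centre rel tcp jig x,y",(f.x[:2]-t)@d,(f.x[:2]-t)@n)
E
```

```text
[0.59633138 0.04349454 0.06435366] 0.00101709643818643
centre rel tcp jig x,y -0.0023487276594863064 -0.00019672867769608097
```

```bash
python3 -m jog '[{"delta_pos":[3.5,0.1,0],"rotation":[0,0,0],"gripper":0},{"delta_pos":[7.5,0.1,0],"rotation":[0,0,0],"gripper":0},{"delta_pos":[11.5,0.1,0],"rotation":[0,0,0],"gripper":0},{"delta_pos":[14.05,0.1,0],"rotation":[0,0,0],"gripper":0},{"delta_pos":[14.05,0.1,3],"rotation":[0,0,0],"gripper":0},{"delta_pos":[14.05,0.1,6],"rotation":[0,0,0],"gripper":0},{"delta_pos":[14.05,0.1,9],"rotation":[0,0,0],"gripper":0},{"delta_pos":[14.05,0.1,12],"rotation":[0,0,0],"gripper":0},{"delta_pos":[14.05,0.1,14],"rotation":[0,0,0],"gripper":0},{"delta_pos":[14.05,0.1,14],"rotation":[0,0,0],"gripper":0},{"delta_pos":[14.05,0.1,14],"rotation":[0,0,0],"gripper":0}]' 90
python3 - <<'E'
from h import *
o=bot.observe(); t=o["tcp_pos"]; print(t,o["eef_rot"],o["contact_force"])
d=np.array([-.2734,.9619]);n=np.array([-d[1],d[0]]); g=np.array([.5557,.1868]); print("tcp jig",(t[:2]-g)@d,(t[:2]-g)@n)
a=bot.camera("side"); cv2.imwrite("pics/s4.png",cv2.resize(a["pixels"][200:350,200:400,::-1],(800,600)))
E
```

```text
time_s: 8.25
tcp_pos: [0.559, 0.1814, 0.1447]
eef_rot: [0.602, 0.798, 0.001, 0.001]
contact_force: [0.6, 0.7, -3.2]
opening: 0.236
[0.55897052 0.18139122 0.14467944] [6.02406654e-01 7.98188668e-01 7.72583768e-04 6.90297443e-04] [ 0.55836709  0.74406201 -3.16735866]
tcp jig -0.006096868784086549 -0.001667152433623811
```

View pics/s4.png

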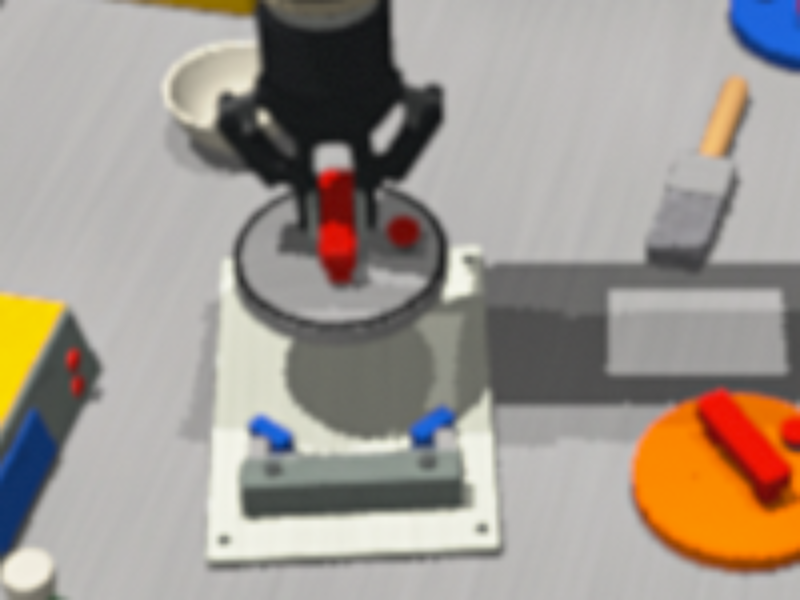

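Side crop: lid (340,260) hangs level over the nest, pads at (270,432)/(432,428). Lowering.

```bash
python3 -m jog '[{"delta_pos":[0,-0.1,2.5],"rotation":[0,0,0],"gripper":0},{"delta_pos":[0,-0.1,5],"rotation":[0,0,0],"gripper":0},{"delta_pos":[0,-0.1,7],"rotation":[0,0,0],"gripper":0},{"delta_pos":[0,-0.1,7.8],"rotation":[0,0,0],"gripper":0},{"delta_pos":[0,-0.1,8.2],"rotation":[0,0,0],"gripper":0},{"delta_pos":[0,-0.1,8.5],"rotation":[0,0,0],"gripper":0},{"delta_pos":[0,-0.1,8.7],"rotation":[0,0,0],"gripper":0},{"delta_pos":[0,-0.1,8.8],"rotation":[0,0,0],"gripper":0},{"delta_pos":[0,-0.1,8.8],"rotation":[0,0,0],"gripper":0},{"delta_pos":[0,-0.1,8.8],"rotation":[0,0,0],"gripper":0}]' 90
```

```text
time_s: 9.55
tcp_pos: [0.5574, 0.181, 0.0559]
eef_rot: [0.602, 0.798, 0.0, 0.0]
contact_force: [-1.6, -1.2, 0.9]
opening: 0.233
```

```bash
python3 -m jog '[{"delta_pos":[0,0,0.1],"rotation":[0,0,0],"gripper":0},{"delta_pos":[0,0,0.1],"rotation":[0,0,0],"gripper":0}]' 40;  python3 -m jog '[{"delta_pos":[0,0,0],"rotation":[0,0,0],"gripper":0.35},{"delta_pos":[0,0,0],"rotation":[0,0,0],"gripper":0.6},{"delta_pos":[0,0,0],"rotation":[0,0,0],"gripper":0.8},{"delta_pos":[0,0,0],"rotation":[0,0,0],"gripper":0.8},{"delta_pos":[0,0,-3],"rotation":[0,0,0],"gripper":0.8},{"delta_pos":[0,0,-8],"rotation":[0,0,0],"gripper":0.8},{"delta_pos":[-5,0,-14],"rotation":[0,0,0],"gripper":0.8},{"delta_pos":[-10,0,-16],"rotation":[0,0,0],"gripper":0.8},{"delta_pos":[-12,0,-16],"rotation":[0,0,0],"gripper":0.8},{"delta_pos":[-12,0,-16],"rotation":[0,0,0],"gripper":0.8},{"delta_pos":[-12,0,-16],"rotation":[0,0,0],"gripper":0.8}]'
python3 - <<'E'
from h import *
c=bot.camera("wrist"); cv2.imwrite("pics/w5.png",c["pixels"][:,:,::-1]); np.savez("w5.npz",**c)
o=bot.observe(); print(o["tcp_pos"],o["eef_rot"],o["qpos"])
E
```

```text
time_s: 9.8
tcp_pos: [0.5574, 0.1811, 0.0559]
eef_rot: [0.602, 0.798, 0.0, 0.0]
contact_force: [-4.8, -1.7, 9.0]
opening: 0.236
time_s: 11.18
tcp_pos: [0.5894, 0.0661, 0.2136]
eef_rot: [0.602, 0.798, -0.0, -0.001]
contact_force: [0.4, 0.5, -0.9]
opening: 0.8
[0.5893288  0.06646075 0.21346586] [ 6.02040657e-01  7.98465036e-01 -2.79816864e-04 -7.45858679e-04] [-2.08563187e-02  1.65022743e-01  1.63934239e+00  4.30807248e-04
  1.33876463e+00 -2.99642801e-01]
```

View pics/w5.png

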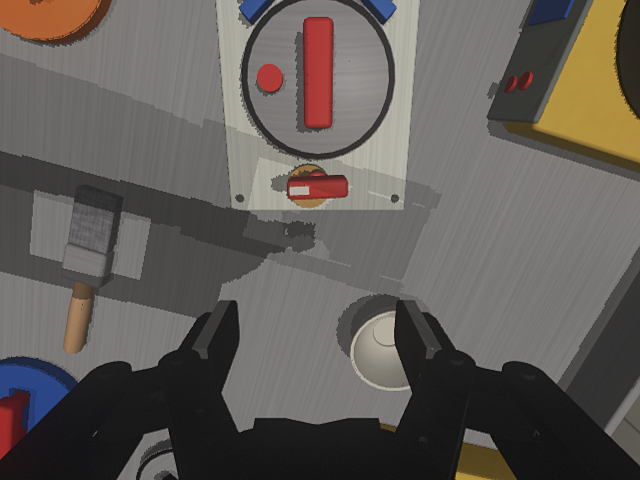

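Lid lies flat at (318,78) between pads (253,8)/(380,8) and the knob (317,187); the gap to the brass is visible.

```bash
python3 - <<'E'
from h import *
c=dict(np.load("w5.npz")); E=np.asarray(c["extrinsics"]);R,t=E[:3,:3],E[:3,3]
v,u=np.mgrid[0:280,230:410]; z=c["depth"][v,u]
q=np.stack([(u-c["cx"])/c["fx"]*z,-(v-c["cy"])/c["fy"]*z,-z],-1).reshape(-1,3); P=(q-t)@R; rgb=c["pixels"][v,u].reshape(-1,3).astype(int)
d=np.array([-.2734,.9619]);n=np.array([-d[1],d[0]]); g=np.array([.5557,.1868])
for nm,k in(("wing",(P[:,2]>.095)&(P[:,2]<.105)),("handle",(P[:,2]>.060)&(P[:,2]<.068)&(rgb[:,0]>1.8*rgb[:,1]))):
    r=rect(P[k]); print(nm,k.sum(),r,np.median(P[k][:,2]),"jig",(r[0]-g)@d,(r[0]-g)@n)
E
```

```text
wing 1167 (array([0.57980115, 0.10256906]), array([0.04350452, 0.0142057 ]), np.float64(0.32399788124259987)) 0.0991457023326008 jig -0.08761099367126463 -0.00015415509643555356
handle 3121 (array([0.55825128, 0.17943845]), array([0.07480025, 0.02128847]), np.float64(-1.2882617331959585)) 0.06352533921606464 jig -0.007778599176635733 -0.00044142905273435737
```

```bash
python3 -m jog '[{"delta_pos":[1.9,0,2],"rotation":[0,0,-0.18],"gripper":0.42},{"delta_pos":[3.74,0.08,4],"rotation":[0,0,-0.36],"gripper":0.42},{"delta_pos":[3.74,0.08,6],"rotation":[0,0,-0.54],"gripper":0.42},{"delta_pos":[3.74,0.08,8],"rotation":[0,0,-0.72],"gripper":0.42},{"delta_pos":[3.74,0.08,8],"rotation":[0,0,-0.9],"gripper":0.42},{"delta_pos":[3.74,0.08,8],"rotation":[0,0,-1.08],"gripper":0.42},{"delta_pos":[3.74,0.08,8],"rotation":[0,0,-1.26],"gripper":0.42},{"delta_pos":[3.74,0.08,8],"rotation":[0,0,-1.44],"gripper":0.42},{"delta_pos":[3.74,0.08,8],"rotation":[0,0,-1.62],"gripper":0.42},{"delta_pos":[3.74,0.08,8],"rotation":[0,0,-1.62],"gripper":0.42},{"delta_pos":[3.74,0.08,8],"rotation":[0,0,-1.62],"gripper":0.42}]'
python3 -c "
from h import *
o=bot.observe();print(o['tcp_pos'],o['eef_rot'],o['qpos'],o['moment'])"
```

```text
time_s: 12.6
tcp_pos: [0.5801, 0.1025, 0.134]
eef_rot: [-0.162, 0.987, 0.0, -0.0]
contact_force: [0.2, 0.8, 0.1]
opening: 0.423
[0.58011564 0.10246662 0.13396919] [-1.61645594e-01  9.86848824e-01  1.07363317e-04 -2.98838655e-04] [ 4.09255945e-02  2.32417903e-01  1.71827364e+00  1.51513925e-04
  1.19152040e+00 -1.85464279e+00] [ 0.00634178 -0.00067004 -0.0049628 ]
```

```bash
python3 -m jog '[{"delta_pos":[0,0,2.5],"rotation":[0,0,0],"gripper":0.42},{"delta_pos":[0,0,4.5],"rotation":[0,0,0],"gripper":0.42},{"delta_pos":[0,0,5.9],"rotation":[0,0,0],"gripper":0.42},{"delta_pos":[0,0,5.9],"rotation":[0,0,0],"gripper":0.42},{"delta_pos":[0,0,5.9],"rotation":[0,0,0],"gripper":0},{"delta_pos":[0,0,5.9],"rotation":[0,0,0],"gripper":0},{"delta_pos":[0,0,5.9],"rotation":[0,0,0],"gripper":0},{"delta_pos":[0,0,5.9],"rotation":[0,0,0],"gripper":0},{"delta_pos":[0,0,5.9],"rotation":[0,0,0],"gripper":0},{"delta_pos":[0,0,5.9],"rotation":[0,0,0],"gripper":0}]' 100
python3 -c "
from h import *
o=bot.observe();print(o['tcp_pos'],o['eef_rot'],o['opening'],o['moment'],o['contact_force'])"
```

```text
time_s: 13.85
tcp_pos: [0.5804, 0.103, 0.0763]
eef_rot: [-0.163, 0.987, 0.001, 0.0]
contact_force: [-3.4, 4.4, 1.0]
opening: 0.15
[0.58041146 0.10295491 0.0762508 ] [-1.62764766e-01  9.86664462e-01  9.18676221e-04  1.62326574e-04] 0.14992293364408113 [ 0.81799267  0.45464709 -0.01670772] [-3.38385959  4.37704151  1.03176392]
```

```bash
python3 -m jog '[{"delta_pos":[0,0,0],"rotation":[0,0,0.06],"gripper":0},{"delta_pos":[0,0,0],"rotation":[0,0,0.12],"gripper":0},{"delta_pos":[0,0,0],"rotation":[0,0,0.18],"gripper":0},{"delta_pos":[0,0,0],"rotation":[0,0,0.24],"gripper":0}]' 100;python3 -c "
from h import *
o=bot.observe();e=o['eef_rot'];print(o['tcp_pos'],2*np.arctan2(e[1],e[0]),o['opening'],o['moment'],o['contact_force'])"; python3 -m jog '[{"delta_pos":[0,0,0],"rotation":[0,0,0.05],"gripper":0},{"delta_pos":[0,0,0],"rotation":[0,0,0.1],"gripper":0}]' 100;python3 -c "
from h import *
o=bot.observe();e=o['eef_rot'];print(o['tcp_pos'],2*np.arctan2(e[1],e[0]),o['opening'],o['moment'],o['contact_force'])"
```

```text
time_s: 14.35
tcp_pos: [0.5804, 0.1028, 0.0762]
eef_rot: [-0.043, 0.999, 0.001, 0.0]
contact_force: [-2.6, 3.5, 1.4]
opening: 0.153
[0.58042936 0.10275569 0.07623501] 3.2273590637391907 0.15330010054891974 [0.58368198 0.3754076  0.2214916 ] [-2.64174062  3.50453937  1.39452483]
time_s: 14.6
tcp_pos: [0.5804, 0.1027, 0.0762]
eef_rot: [0.007, 1.0, 0.001, 0.0]
contact_force: [-2.7, 3.6, 1.3]
opening: 0.156
[0.58043141 0.10269324 0.07624887] 3.127686887359789 0.1564555104953188 [0.51000967 0.44030344 0.21027074] [-2.70471802  3.61920353  1.34856821]
```

```bash
cat > g.py <<'E'
import sys
from h import *
o=bot.observe();e=o['eef_rot'];a=(2*np.arctan2(e[1],e[0]))%(2*np.pi)
print("knob",round(a-1.8475+.8,3),"mz",round(float(o['moment'][2]),3),"F",np.round(o['contact_force'],1),"tcp",np.round(o['tcp_pos'],4))
sys.exit(o['moment'][2]>0.28)
E
R='python3 g.py'
python3 -m jog '[{"delta_pos":[0,0,0],"rotation":[0,0,0.05],"gripper":0},{"delta_pos":[0,0,0],"rotation":[0,0,0.1],"gripper":0}]' >/dev/null; $R && python3 -m jog '[{"delta_pos":[0,0,0],"rotation":[0,0,0.04],"gripper":0},{"delta_pos":[0,0,0],"rotation":[0,0,0.08],"gripper":0}]' >/dev/null && $R && python3 -m jog '[{"delta_pos":[0,0,0],"rotation":[0,0,0.04],"gripper":0},{"delta_pos":[0,0,0],"rotation":[0,0,0.08],"gripper":0}]' >/dev/null && $R && python3 -m jog '[{"delta_pos":[0,0,0],"rotation":[0,0,0.04],"gripper":0},{"delta_pos":[0,0,0],"rotation":[0,0,0.08],"gripper":0}]' >/dev/null && $R && python3 -m jog '[{"delta_pos":[0,0,0],"rotation":[0,0,0.04],"gripper":0},{"delta_pos":[0,0,0],"rotation":[0,0,0.08],"gripper":0}]' >/dev/null && $R
```

```text
knob 1.98 mz 0.285 F [-2.2  2.8  0.5] tcp [0.5804 0.1026 0.0762]True
```

```bash
sed -i 's/^sys.exit.*/sys.exit(int(o["moment"][2]>0.33))/' g.py
R='python3 g.py'
python3 -m jog '[{"delta_pos":[0,0,0],"rotation":[0,0,0.04],"gripper":0},{"delta_pos":[0,0,0],"rotation":[0,0,0.08],"gripper":0}]' >/dev/null; $R && python3 -m jog '[{"delta_pos":[0,0,0],"rotation":[0,0,0.04],"gripper":0},{"delta_pos":[0,0,0],"rotation":[0,0,0.08],"gripper":0}]' >/dev/null && $R && python3 -m jog '[{"delta_pos":[0,0,0],"rotation":[0,0,0.04],"gripper":0},{"delta_pos":[0,0,0],"rotation":[0,0,0.08],"gripper":0}]' >/dev/null && $R && python3 -m jog '[{"delta_pos":[0,0,0],"rotation":[0,0,0.04],"gripper":0},{"delta_pos":[0,0,0],"rotation":[0,0,0.08],"gripper":0}]' >/dev/null && $R && python3 -m jog '[{"delta_pos":[0,0,0],"rotation":[0,0,0.04],"gripper":0},{"delta_pos":[0,0,0],"rotation":[0,0,0.08],"gripper":0}]' >/dev/null && $R
```

```text
knob 1.901 mz 0.255 F [-2.7  2.7  1.4] tcp [0.5804 0.1025 0.0762]
knob 1.821 mz 0.281 F [-3.   2.5  2.1] tcp [0.5804 0.1025 0.0762]
knob 1.741 mz 0.262 F [-2.6  2.3  0.9] tcp [0.5804 0.1024 0.0763]
knob 1.661 mz 0.232 F [-3.8  1.4  1.2] tcp [0.5804 0.1023 0.0762]
knob 1.581 mz 0.234 F [-3.   1.8  2.3] tcp [0.5803 0.1023 0.0762]
```

```bash
R='python3 g.py'
python3 -m jog '[{"delta_pos":[0,0,0],"rotation":[0,0,0.04],"gripper":0},{"delta_pos":[0,0,0],"rotation":[0,0,0.08],"gripper":0}]' >/dev/null; $R && python3 -m jog '[{"delta_pos":[0,0,0],"rotation":[0,0,0.04],"gripper":0},{"delta_pos":[0,0,0],"rotation":[0,0,0.08],"gripper":0}]' >/dev/null && $R && python3 -m jog '[{"delta_pos":[0,0,0],"rotation":[0,0,0.04],"gripper":0},{"delta_pos":[0,0,0],"rotation":[0,0,0.08],"gripper":0}]' >/dev/null && $R && python3 -m jog '[{"delta_pos":[0,0,0],"rotation":[0,0,0.04],"gripper":0},{"delta_pos":[0,0,0],"rotation":[0,0,0.08],"gripper":0}]' >/dev/null && $R && python3 -m jog '[{"delta_pos":[0,0,0],"rotation":[0,0,0.04],"gripper":0},{"delta_pos":[0,0,0],"rotation":[0,0,0.08],"gripper":0}]' >/dev/null && $R
```

```text
knob 1.501 mz 0.319 F [-3.1  1.9  2.1] tcp [0.5803 0.1022 0.0763]
knob 1.421 mz 0.514 F [-4.4  1.3  2.3] tcp [0.5802 0.1021 0.0762]
```

```bash
python3 -m jog '[{"delta_pos":[0,0,0],"rotation":[0,0,0.02],"gripper":0},{"delta_pos":[0,0,0],"rotation":[0,0,0.02],"gripper":0}]' >/dev/null; python3 g.py; python3 -m jog '[{"delta_pos":[0,0,0],"rotation":[0,0,0],"gripper":0}]' >/dev/null; python3 g.py
```

```text
knob 1.402 mz 0.364 F [-5.7  1.3  4.6] tcp [0.5803 0.1021 0.0762]
knob 1.402 mz 0.302 F [-5.5  1.5  5.3] tcp [0.5802 0.1021 0.0762]
```

```bash
python3 -m jog '[{"delta_pos":[0,0,0],"rotation":[0,0,0],"gripper":0.3},{"delta_pos":[0,0,0],"rotation":[0,0,0],"gripper":0.5},{"delta_pos":[0,0,0],"rotation":[0,0,0],"gripper":0.5},{"delta_pos":[0,0,-2],"rotation":[0,0,0],"gripper":0.5},{"delta_pos":[0,0,-6],"rotation":[0,0,0],"gripper":0.5},{"delta_pos":[-4,0,-12],"rotation":[0,0,0],"gripper":0.5},{"delta_pos":[-8,0,-16],"rotation":[0,0,0],"gripper":0.5},{"delta_pos":[-8,0,-16],"rotation":[0,0,0],"gripper":0.5},{"delta_pos":[-8,0,-16],"rotation":[0,0,0],"gripper":0.5},{"delta_pos":[-8,0,-16],"rotation":[0,0,0],"gripper":0.5}]'
python3 - <<'E'
from h import *
c=bot.camera("wrist"); cv2.imwrite("pics/w6.png",c["pixels"][:,:,::-1])
E=np.asarray(c["extrinsics"]);R,t=E[:3,:3],E[:3,3]
v,u=np.mgrid[0:480,0:640]; z=c["depth"]
q=np.stack([(u-c["cx"])/c["fx"]*z,-(v-c["cy"])/c["fy"]*z,-z],-1).reshape(-1,3); P=(q-t)@R; rgb=c["pixels"].reshape(-1,3).astype(int)
d=np.array([-.2734,.9619]);n=np.array([-d[1],d[0]]); g=np.array([.5557,.1868])
near=np.hypot(*(P[:,:2]-g).T)<.115
for nm,k in(("wing",(P[:,2]>.095)&(P[:,2]<.105)&near),("handle",near&(P[:,2]>.060)&(P[:,2]<.068)&(rgb[:,0]>1.8*rgb[:,1]))):
    if k.sum()>50:
        r=rect(P[k]); print(nm,k.sum(),r,"rel jig",((r[2]-1.8475)%np.pi),np.median(P[k][:,2]),"jig",(r[0]-g)@d,(r[0]-g)@n)
E
```

```text
time_s: 18.23
tcp_pos: [0.6406, 0.0513, 0.2337]
eef_rot: [0.339, 0.941, -0.0, -0.002]
contact_force: [0.5, 0.8, 0.3]
opening: 0.501
wing 1160 (array([0.57992377, 0.10268853]), array([0.04354398, 0.01399452]), np.float64(-0.6520597463086606)) rel jig 0.6420329072811324 0.099143591215511 jig -0.08752960094589232 -0.0003047656570434633
handle 2600 (array([0.55958521, 0.18224413]), array([0.07196803, 0.02137616]), np.float64(-1.2508144924761364)) rel jig 0.043278161113656566 0.06348356795333379 jig -0.005444510878601093 -0.0024916026397705697
```

View pics/w6.png

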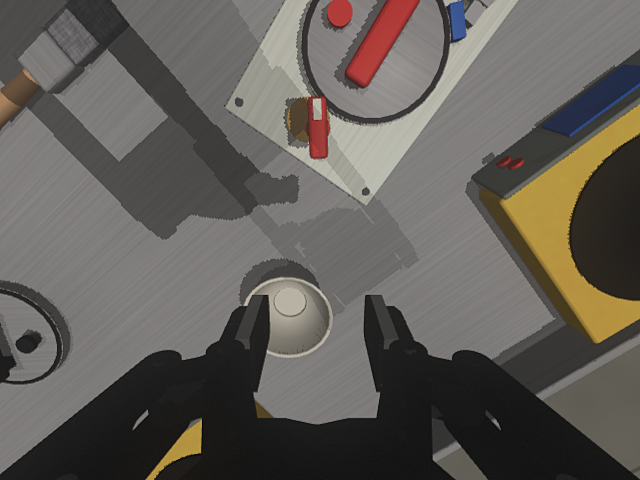

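The wing measures 0.64 rad off jig x (knob 1.44, versus 1.40 read on the tool), so the push might be lower than read. I'll re-grip and check the breakaway moment.

```bash
python3 -m jog '[{"delta_pos":[4,0.05,4],"rotation":[0,0,-0.04],"gripper":0.42},{"delta_pos":[7.95,0.1,8],"rotation":[0,0,-0.04],"gripper":0.42},{"delta_pos":[7.95,0.1,10],"rotation":[0,0,-0.04],"gripper":0.42},{"delta_pos":[7.95,0.1,10],"rotation":[0,0,-0.04],"gripper":0.42},{"delta_pos":[7.95,0.1,13],"rotation":[0,0,-0.04],"gripper":0.42},{"delta_pos":[7.95,0.1,15.7],"rotation":[0,0,-0.04],"gripper":0.42},{"delta_pos":[7.95,0.1,15.7],"rotation":[0,0,-0.04],"gripper":0.42},{"delta_pos":[7.95,0.1,15.7],"rotation":[0,0,-0.04],"gripper":0.42}]'; python3 g.py; python3 -m jog '[{"delta_pos":[0,0,0],"rotation":[0,0,0],"gripper":0},{"delta_pos":[0,0,0],"rotation":[0,0,0],"gripper":0},{"delta_pos":[0,0,0],"rotation":[0,0,0],"gripper":0},{"delta_pos":[0,0,0],"rotation":[0,0,0],"gripper":0},{"delta_pos":[0,0,0],"rotation":[0,0,0],"gripper":0},{"delta_pos":[0,0,0],"rotation":[0,0,0],"gripper":0}]' 100; python3 g.py
python3 -m jog '[{"delta_pos":[0,0,0],"rotation":[0,0,0.015],"gripper":0}]' >/dev/null; python3 g.py
```

```text
time_s: 19.27
tcp_pos: [0.5833, 0.1019, 0.0803]
eef_rot: [0.321, 0.947, 0.0, 0.001]
contact_force: [-0.0, 0.9, -0.1]
opening: 0.42
knob 1.441 mz -0.017 F [-0.   0.9 -0.1] tcp [0.5833 0.1019 0.0803]
time_s: 20.02
tcp_pos: [0.5823, 0.1008, 0.0808]
eef_rot: [0.321, 0.947, -0.001, 0.001]
contact_force: [-5.3, -6.1, 9.0]
opening: 0.145
knob 1.442 mz 0.152 F [-5.3 -6.1  9. ] tcp [0.5823 0.1008 0.0808]
knob 1.427 mz 0.506 F [-7.2 -6.5  9. ] tcp [0.5822 0.1008 0.0808]
```

```bash
python3 -m jog '[{"delta_pos":[0,0,0],"rotation":[0,0,0.01],"gripper":0}]' >/dev/null; python3 g.py
```

```text
knob 1.417 mz 0.502 F [-4.8 -5.8  9.3] tcp [0.5822 0.1008 0.0808]
```

```bash
python3 -m jog '[{"delta_pos":[0,0,0],"rotation":[0,0,0.02],"gripper":0}]' >/dev/null; python3 g.py;  python3 -m jog '[{"delta_pos":[0,0,0],"rotation":[0,0,0],"gripper":0},{"delta_pos":[0,0,0],"rotation":[0,0,0],"gripper":0.3},{"delta_pos":[0,0,0],"rotation":[0,0,0],"gripper":0.5},{"delta_pos":[0,0,0],"rotation":[0,0,0],"gripper":0.5},{"delta_pos":[0,0,-2],"rotation":[0,0,0],"gripper":0.5},{"delta_pos":[0,0,-6],"rotation":[0,0,0],"gripper":0.5},{"delta_pos":[0,0,-12],"rotation":[0,0,0],"gripper":0.5},{"delta_pos":[-6,0,-18],"rotation":[0,0,0],"gripper":0.5},{"delta_pos":[-12,0,-18],"rotation":[0,0,0],"gripper":0.5},{"delta_pos":[-12,0,-18],"rotation":[0,0,0],"gripper":0.5},{"delta_pos":[-12,0,-18],"rotation":[0,0,0],"gripper":0.5},{"delta_pos":[-12,0,-18],"rotation":[0,0,0],"gripper":0.5}]'
python3 - <<'E'
from h import *
c=bot.camera("wrist")
E=np.asarray(c["extrinsics"]);R,t=E[:3,:3],E[:3,3]
v,u=np.mgrid[0:480,0:640]; z=c["depth"]
q=np.stack([(u-c["cx"])/c["fx"]*z,-(v-c["cy"])/c["fy"]*z,-z],-1).reshape(-1,3); P=(q-t)@R
k=(P[:,2]>.095)&(P[:,2]<.105)&(np.hypot(*(P[:,:2]-[.58,.1026]).T)<.03)
r=rect(P[k]);print("wing",k.sum(),r[1],"knob",(r[2]-1.8475)%np.pi+.8)
s=bot.camera("side"); cv2.imwrite("pics/s7.png",cv2.resize(s["pixels"][130:430,130:470,::-1],(800,600)))
E
```

```text
knob 1.397 mz 0.573 F [-5.7 -6.3  9.2] tcp [0.5822 0.1007 0.0808]
time_s: 21.9
tcp_pos: [0.6723, 0.0262, 0.2576]
eef_rot: [0.341, 0.94, -0.0, -0.001]
contact_force: [0.6, 0.5, 0.5]
opening: 0.498
wing 1112 [0.04322809 0.01335936] knob 1.4053846814673616
```

View pics/s7.png

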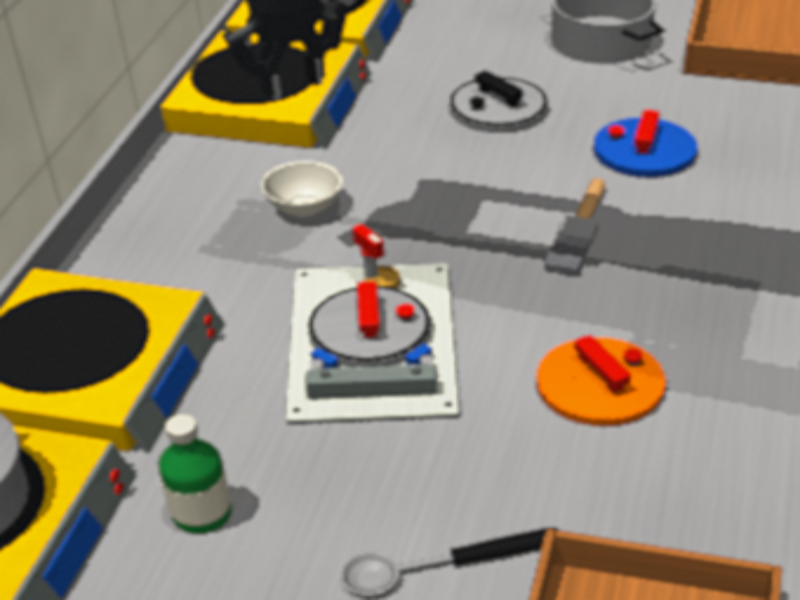

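The side view shows the lid flat against both pads (323,355)/(418,353), brass lobe on its rim at (388,277), bystanders in place, arm clear. The last turning moment was 0.573, which is 0.32 above free turning, or about 13 N.

```bash
python3 -c "
from cell import bot
print(bot.job_done())"
```

```text
the job is handed in; nothing more can be done
None
```

The red-handled lid is clamped in the jig and the job is handed in, at about 22 s of the 67 s allowed; no verdict is reported.

**Placing:** I gripped the lid high on its handle to clear its 35 mm valve knob. I set it down at about x = -8 mm of the jig's frame and let it go.

**Clamping:** I turned the knob clockwise until the push showed in the turning moment. After the first release, the camera put the knob at 1.44 rad, while the tool had read 1.40. I gripped it again and found a turning moment of about 0.505 N m, roughly 10 N, so I added 0.02 rad.

**Last checks:**
- **Push:** the final turning moment was 0.57 N m against about 0.25 turning freely, so about 13 N. The second grip sat about 3 mm off the pivot with some side load, so the figure is good to a few N.
- **Knob after letting go:** the camera put it at 1.405 rad, against 1.397 on the tool.
- **Scene:** the last side view shows the lid flat against both pads and the arm clear. The black-handled lid, bowl, brush, pot, bottle and spoon look unmoved; I judged that by eye, not by measurement.
- **Lid position:** I did not measure it cleanly at the end. The one reading after clamping, -5.4 mm, came from a cropped view of the handle, while the lobe's angle implies about -2 mm; both are well within 14 mm.

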